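# Switch on the mixer at the splash-guarded countertop switch

## Task

Turn on the mixer's switch on the counter: slide the safety tab up to release the guard, lift the clear guard flap to its stop, flip the switch paddle beneath fully down towards the low front edge (on), then lower the guard fully shut and slide the tab all the way back to lock it. Leave everything else on the counter standing where it is.

Things in the scene. Friction and masses are not known exactly. Their poses are not given: they have to be found in the camera images.
- switchbox: white splash-proof switch box fixed to the counter, 236 mm wide, 175 mm deep, 155 mm high at the back, face sloping 0.52 rad (30 deg) down to its low front edge. Origin on the counter, 65 mm straight below the point F (see face), 80 mm from the box's left side and 156 mm from its right side. Box x: level, away from the low front edge (so at yaw -1.57 the low edge faces the robot's left); y: to the left; z up.
- face: switch face: origin F in the middle of the well's floor. Its axes U, V, N (body x, y, z): U up the slope = (0.868, 0, 0.497) in box axes, V = box y, N out of the face = (-0.497, 0, 0.868). Points given elsewhere as [U, V, N] are mm from F. The well is walled (7 mm thick, 49 mm high): clear inside U -52 to 75, V -72 to 72, floor at N 0.
- ledge (a point): centre of the flat ledge right of the well, at [17, -117, 28], on which the safety tab slides; ledge U -50 to 85, V -78 to -156
- guard (a joint): clear grey-framed guard flap over the well, 130 long, 156 wide, 5 thick (mm), hinged along V at its upper edge. 0 = shut, grows as it is lifted, stop at 1.65 rad: about square to the face, leaning over the well. Stiff hinge (0.2 N m): stays where left. An ear on its right edge (18 mm along U, top N 55, at [-32, -89]) lies under the tab's tongue when locked, with 5 mm play.
- guard_fin (a point): centre of the grey pull fin on the guard's free edge: 45 mm long along the flap, 12 mm thick along V, 26 mm high; 155.5 mm from the hinge line, in the flap's plane; at [-77.5, 0, 52.5] when shut. Free space below it for about 45 mm. Site x points from fin to hinge, y along V, z out of the flap.
- guard_hinge (a point): middle of the guard's hinge line, at [78, 0, 52.5], fixed to the box; axes as the box
- tab (a joint): steel safety tab sliding along U on the ledge: 0 = locked, its tongue over the guard's ear; 0.030 m = end stop, slid up the slope, released. Friction 1.5 N, stays where left. The tongue (16 mm along U, 7 mm thick, N 60 to 67) is at U -30, V -80 to -120 when locked; the guard can swing once the tab is past about 0.02.
- tab_post (a point): grip point on the tab's grey post, a block 24 mm along U, 16 mm along V, N 36 to 87; this point is 19 mm below its top, at [24, -135, 68] when locked. The steel carriage beneath has its top at N 36. Site axes U, V, N.
- toggle (a joint): switch paddle in the well, pivoting about V at [-2, 0, 2]. 0 = off, leaning 0.4 rad up the slope towards the hinge; 0.8 = on, leaning 0.4 rad down the slope towards the low front edge. Stays where left (friction 0.05 N m).
- toggle_grip (a point): point on the paddle's centre line 36 mm from its pivot; paddle 18 mm wide along V, 11 mm thick, tip 50 mm from the pivot. Site z points along the paddle to its tip, y along V.
- dabba_mid (a point): centre of a round stainless steel dabba, 106 mm diameter, 104 mm high, on the tray (bystander)
- tub_mid (a point): centre of a clear tub with white snap lid, 128 x 104 x 65 mm, on the tray (bystander)
- spoon_mid (a point): wooden spoon, 213 mm long, 12 mm thick, lying on the tray (bystander)
- bowl_mid (a point): centre of a white ceramic bowl, 116 mm diameter, 55 mm high, on the tray (bystander)
- oilbottle_mid (a point): centre of an amber glass oil bottle, 68 mm diameter, 220 mm high, standing beside the switch box, on either side (bystander)
- jar_mid (a point): centre of a glass jar, 76 mm diameter, 120 mm high, standing on the other side of the switch box (bystander)
- katori_mid (a point): centre of a small steel bowl, 84 mm diameter, 42 mm high, in front of the box to its right (bystander)
- tray: black silicone tray, 300 x 280 mm, rim 22 mm high, fixed; origin at the centre of its underside

How it is judged (in metres and radians):
On the way, in this order (a step that is already met when the one before it is completed fails the run):
1. safety tab slid up to release the guard (value of joint tab above 0.02 m), for 0.1 s.
2. guard lifted to near its stop (value of joint guard above 1.35 rad), for 0.2 s.
3. switch paddle flipped fully down, with the guard still up (value of joint toggle above 0.6 rad and value of joint guard above 1.1 rad), for 0.2 s.
4. guard lowered shut (value of joint guard below 0.06 rad and value of joint toggle above 0.6 rad), for 0.2 s.
At the end, for the whole second after the job is handed in: The paddle is on (past 0.6 of 0.8 rad), the guard is shut (within 0.06 rad), the tab is slid back to locked (within 6 mm), and all three are at rest (all of step 4 and value of joint tab below 0.006 m and velocity of joint guard between -0.05 and 0.05 rad/s and velocity of joint tab between -0.05 and 0.05 m/s and velocity of joint toggle between -0.05 and 0.05 rad/s); the robot touches nothing.
It fails at once if a bystander is moved more than 25 mm or tipped over (distance of any of dabba_mid, tub_mid, spoon_mid, bowl_mid, oilbottle_mid, jar_mid, katori_mid from where it was at the start of the episode above 0.025 m).
It also fails if it takes over 72 s, if anything falls off the work surface, if the arm or the gripper's body presses on something with over 40 N, if the wrist force passes 120 N, or if a joint passes its speed limit or range.

## Robot

A 6-joint arm with a two-finger parallel gripper is mounted at the origin on the work surface. World frame = base frame: x ahead of the robot, y to its left, z up, the work surface at z = 0. Lengths are in mm, angles in rad, forces in N, time in s.
With the tool pointing down it reaches from about 400 to 825 mm from the base axis. Payload 7 kg.
Tool frame: the origin (TCP) lies midway between the tips of the shut fingers; the grasp point (between the pads) lies 19 mm behind it; z points along the fingers, y is the line along which they close (so a half turn about z gives the same grasp; the last joint's range is limited). The gripper opens to 88 mm and grips with 3 to 60 N. Pads are 19 mm wide; open, the fingers measure 130 mm over their backs; the gripper's body (78 mm by 193 mm) begins 47 mm behind the grasp point.
Start: joints at [1.577, 0.359, 0.012, 0, -1.224, -0.288], TCP at [187.717, 648.35, 226.561] pointing down, gripper open.
Joint ranges: [-3.07, 3.07], [-1.43, 2.12], [-1.02, 1.25], [-3.03, 1.67], [-3.05, -0], [-3.03, 3.03]. Speed limits (rad/s): [2.39, 2.39, 3.01, 3.14, 3.14, 3.14].

## Interface

Orientations are given as a 3x3 rotation matrix whose columns are the frame's x, y, z axes.
In Python, from station import ctrl, cams gives the robot as it stands.
- The arm moves only by the tool send_rows, never from a script. Its argument "motion" is a list of rows, each a list of 3 entries, a list of its own where there are three numbers: the shift along the world's x, y, z in units of 0.5 m (1.0 is 0.5 m), then the turn, a rotation vector about the world's x, y, z in units of 90 degrees (1.0 is 90 degrees), then the opening, from 0 (shut) to 1 (fully open). A call has 1 to 8 rows; each row shifts and turns the commanded pose from where the row before left it; what a row does not reach is not made up. A row lasts 1/12 s, in which the tool goes at most 41.7 mm and 7.16 degrees, less where a joint would pass 70% of its speed; a pose out of reach is approached as far as the arm can. A call with a number of a shift or a turn outside -1 to 1 is refused whole. A call with a gripper value outside its range is refused whole. The fingers move at their own pace and stop on an object; "grip_force" is the grip in N (left out, the last holds). Time passes only in rows, so rows that do not move let the fingers close. It gives the time, the measured TCP pose, the force, the opening and the grip force at its end, in the units of the state.
- ctrl.read_state(): the state, without advancing time (a new reading comes with each control period).
- cams.grab_frame(name): name is "scene" or "top" or "wrist"; returns a dict with "pixels" (400x640x3 uint8, red, green, blue), "range_z" (400x640 float32, mm along the optical axis (not along the pixel's ray), 0 where there is no reading), "fx", "fy", "cx", "cy" (pixels), "world_from_camera" (4x4, takes a point from camera to world coordinates); the wrist camera has in their place "hand_eye" (4x4, takes a point from camera to tool coordinates, whose origin is the TCP and whose axes are the flange's). Camera axes: x right, y up, looking along -z (the intrinsics and any distortion apply to the point x, -y, -z); pixel columns grow to the right and rows downward; lengths in mm; the calibration is good to about 2 mm. A picture is of the moment at which its call begins: read the wrist's pose just before it.
- ctrl.finish_job(): hands the job in; it is judged then, once.
Trained networks look in the newest picture that a camera, given by its name, has taken for a name from the list of things; names that differ only in an ending like _2 or _b are one class to them, and where a whole thing is asked for, a point or a joint stands for the part that bears it (a point fixed in the world has none). Each returns a list of dicts, best first, with "p" (0 to 1); they miss things now and then, are a little off and sometimes report something else, mostly with a low value. They report only what shows in the picture. A call takes as long as a camera call.
- cams.search_frame(camera, name): "position" ([x, y, z] in mm, in the coordinates of the camera as it stood for that picture, good to about 4 mm: the middle of the surface that is visible of it).
- cams.tip_of(camera, name): "position" ([x, y, z] in mm, in the coordinates of the camera as it stood for that picture, good to about 4 mm: a listed point, or the origin of a listed thing).
The state is a dict: "time": time; "q": joint angles; "joint_velocities": joint speeds; "effort": joint torques, N m; "tool_pos": TCP position; "ee_rot": TCP orientation; "contact_force": force on the tool from outside, world axes, zero at the start; "moment": the same for the moment, N m; "finger_gap": finger opening in mm; "finger_force": force on a finger pad.
Only numpy, scipy, OpenCV 4.12 (cv2) and the standard library are available. Lean on these libraries where they do the work, as an engineer would, in place of code of your own. Each camera call takes 0.05 s, during which the arm holds its last target. There are 200 camera calls.

## Working session

There is one attempt and no reset: what is moved stays moved. The work goes in short steps, Python scripts to look and compute and a tool call to move; the robot and the scene stay as the last step left them, time stands still between calls to the robot, and variables do not carry over. Pictures are saved under pics/ and viewed, at most 10 in all, crops included, and the job is handed in when it is done.

Besides the shell and the picture viewer there is one more tool, called after ">>>" as a command line: name --argument value ..., lists and objects as JSON in quotes. send_rows: Moves the arm, as the interface text tells. Its arguments: {"type":"object","properties":{"motion":{"type":"array"},"grip_force":{"type":"number"}},"required":["motion"]}

```bash
mkdir -p pics; ls; cat > h.py <<'E'
import numpy as np, cv2
from station import ctrl, cams
def w(T,p): return (np.array(T)@np.r_[p,1])[:3]
def find(cam,names,f=None):
    f=f or cams.grab_frame(cam); out={}
    for n in names:
        for fn in ("tip_of",):
            r=getattr(cams,fn)(cam,n)
            for d in r[:1]:
                if cam=="wrist":
                    s=ctrl.read_state(); T=np.eye(4);T[:3,:3]=s["ee_rot"];T[:3,3]=s["tool_pos"];T=T@np.array(f["hand_eye"])
                else: T=f["world_from_camera"]
                out[n]=w(T,d["position"]); print(cam,n,out[n].round(1),round(d["p"],2))
    return f,out
E
python3 - <<'E'
from h import *
N=["switchbox","face","ledge","guard_fin","guard_hinge","tab_post","toggle_grip","oilbottle_mid","jar_mid","katori_mid","dabba_mid","tub_mid","bowl_mid","spoon_mid","tray"]
for c in("scene","top"):
    f,o=find(c,N); cv2.imwrite(f"pics/{c}0.png",f["pixels"][...,::-1])
s=ctrl.read_state();print(s["time"],s["ee_rot"],s["tool_pos"])
E
```

```text
pics
scene switchbox [ 608.5 -136.1   -9.2] 0.88
scene face [610.2 535.1  37.1] 0.54
scene ledge [ 495.  -105.4   98.8] 0.97
scene guard_fin [631.6 -46.1  72.3] 0.64
scene guard_hinge [ 599.4 -174.4  148.2] 0.89
scene tab_post [483.3 -86.7 137.9] 0.57
scene oilbottle_mid [386.3 -86.6 109.9] 0.64
scene jar_mid [ 786.5 -135.5   59.7] 0.72
scene katori_mid [487.3  60.8  16.8] 0.67
scene dabba_mid [490.1 373.6  54.4] 0.85
scene tub_mid [610.3 538.4  38.7] 0.86
scene bowl_mid [642.5 394.3  31.8] 0.57
scene spoon_mid [580.5 450.9  10.3] 0.62
scene tray [559.  448.7  -2.8] 0.93
top switchbox [ 606.8 -132.1   -1.9] 0.68
top ledge [ 498.4 -107.    95.4] 0.7
top guard_fin [632.6 -42.2  73.8] 0.78
top guard_hinge [ 594.7 -176.8  148.7] 0.6
top tab_post [481.1 -91.8 138.4] 0.95
top jar_mid [ 783.5 -135.2   61. ] 0.57
top katori_mid [488.4  61.7  23. ] 0.85
top tub_mid [604.6 536.3  40.8] 0.73
top bowl_mid [636.  386.   32.6] 0.67
top spoon_mid [579.3 458.1  10.2] 0.61
top tray [560.4 446.9  -2.5] 0.57
1.6 [[ 9.60560170e-01 -2.78072219e-01 -1.60511174e-05]
 [-2.78072218e-01 -9.60560170e-01  4.71100089e-05]
 [-2.85180488e-05 -4.07886284e-05 -9.99999999e-01]] [187.70713003 648.35541593 226.57823243]
```

View pics/scene0.png

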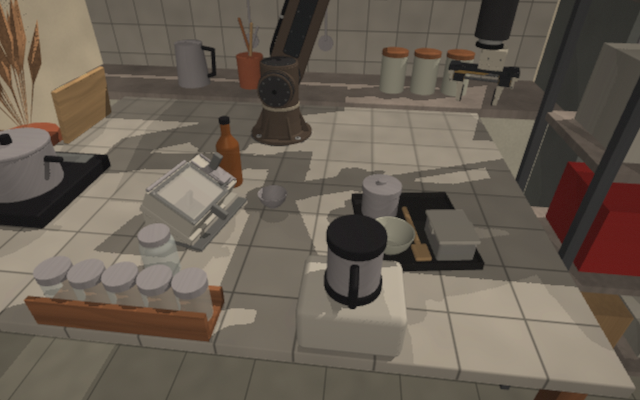

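View pics/top0.png

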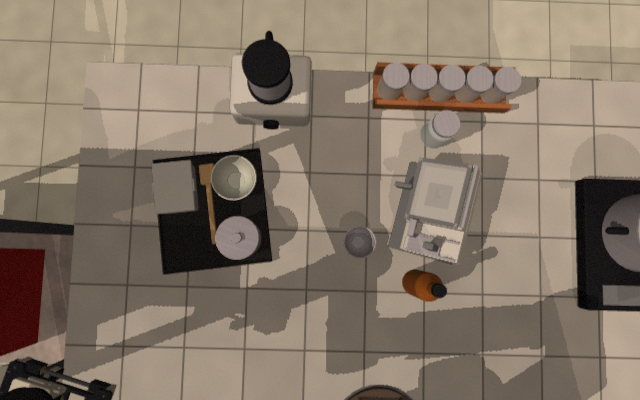

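```bash
cat >> h.py <<'E'
from scipy.optimize import least_squares
# fit box yaw & origin from points in box axes
def fpt(u,v,n): return np.array([0.868*u-0.497*n, v, 65+0.497*u+0.868*n])
P={"switchbox":np.zeros(3),"ledge":fpt(17,-117,28),"guard_fin":fpt(-77.5,0,52.5),"guard_hinge":fpt(78,0,52.5),"tab_post":fpt(24,-135,68)}
def Rz(a): return np.array([[np.cos(a),-np.sin(a),0],[np.sin(a),np.cos(a),0],[0,0,1]])
def fit(obs):
    f=lambda x: np.concatenate([Rz(x[0])@P[n]+[x[1],x[2],0]-p for n,p in obs])
    r=least_squares(f,[-1.7,608,-134],loss="soft_l1",f_scale=4); return r.x,f(r.x).reshape(-1,3)
E
python3 - <<'E'
from h import *
obs=[]
for k in range(3):
  for c in("scene","top"):
    f,o=find(c,list(P)); obs+=list(o.items())
x,r=fit(obs);print(x)
for (n,_),e in zip(obs,r):print(n,e.round(1))
E
```

```text
scene switchbox [ 609.8 -134.8   -5.3] 0.69
scene ledge [ 493.7 -105.4   95.5] 0.96
scene guard_fin [632.  -44.9  71.1] 0.78
scene guard_hinge [ 597.3 -174.5  146.4] 0.94
scene tab_post [481.3 -87.6 136.9] 0.82
top switchbox [ 606.  -135.3   -3.5] 0.71
top ledge [ 496.  -106.4   95.8] 0.59
top guard_fin [481.5 -87.5 137.9] 0.74
top guard_hinge [ 595.8 -178.   151.3] 0.75
top tab_post [483.9 -91.6 137. ] 0.7
scene switchbox [ 607.9 -136.6   -8.7] 0.59
scene ledge [ 495.1 -105.3   95.7] 0.74
scene guard_fin [629.5 -44.6  71.1] 0.84
scene guard_hinge [ 598.1 -173.8  149.4] 0.83
scene tab_post [486.  -89.2 135. ] 0.8
top switchbox [ 607.4 -130.9   -4.2] 0.85
top ledge [ 495.7 -103.8   93.6] 0.68
top guard_fin [632.9 -44.8  74.9] 0.7
top guard_hinge [ 595.8 -177.4  150.6] 0.91
top tab_post [483.5 -89.6 138.7] 0.7
scene switchbox [ 609.3 -137.8   -6.1] 0.77
scene ledge [ 493.8 -106.2   94. ] 0.65
scene guard_fin [633.3 -49.5  70.1] 0.63
scene guard_hinge [ 599.1 -173.4  148.4] 0.61
scene tab_post [481.7 -86.8 135.5] 0.89
top switchbox [ 606.1 -136.4   -2.1] 0.76
top ledge [ 492.6 -104.1   
[... 260 characters left out ...]
nge [-0.3 -1.4  2.9]
tab_post [-0.3 -0.5 -1. ]
switchbox [ 1.9 -0.5  3.5]
ledge [-1.3  0.3  2. ]
guard_fin [150.7  41.8 -65.9]
guard_hinge [ 1.3  2.  -1.9]
tab_post [-3.   3.5 -1. ]
switchbox [-0.   0.8  8.7]
ledge [-0.4 -0.8  2. ]
guard_fin [ 2.8 -1.1  1. ]
guard_hinge [-1.  -2.2 -0. ]
tab_post [-5.   1.1  0.9]
switchbox [ 0.5 -4.9  4.2]
ledge [-1.  -2.3  4.2]
guard_fin [-0.7 -0.8 -2.8]
guard_hinge [ 1.2  1.5 -1.2]
tab_post [-2.6  1.5 -2.8]
switchbox [-1.4  2.   6.1]
ledge [0.9 0.1 3.8]
guard_fin [-1.1  3.9  1.9]
guard_hinge [-2.  -2.5  0.9]
tab_post [-0.7 -1.3  0.5]
switchbox [1.8 0.6 2.1]
ledge [ 2.1 -2.   2.6]
guard_fin [-0.7 -1.8 -2.3]
guard_hinge [3.  0.8 1.3]
tab_post [ 0.8  2.2 -1.7]
```

The scene picture shows the box at about (195,195), the guard shut, the bottle by its tab side (228,160), the jar beyond it at (157,250) and the katori at (272,195). The top picture shows the same: box (440,210), bottle (425,287), jar (440,128), katori (360,243). The fit agrees to about 2 mm, with yaw -1.834.

```bash
cat >> h.py <<'E'
from scipy.spatial.transform import Rotation as Ro
X=np.array([-1.8344,607.9,-135.8]); A=Rz(X[0]); O=np.array([X[1],X[2],-0.8])  # box pose
Fb=np.array([[.868,0,-.497],[0,1,0],[.497,0,.868]])   # cols U V N in box
B=A@Fb
def W(u,v,n): return O+A@(np.array([0,0,65])+Fb@np.array([u,v,n]))
def toF(p): return B.T@(np.array(p)-O-[0,0,65])
def toolR(z,y):  # z,y in face axes
    z=B@np.array(z,float);z/=np.linalg.norm(z); y=B@np.array(y,float); y-=z*(y@z); y/=np.linalg.norm(y)
    return np.c_[np.cross(y,z),y,z]
def go(grasp,R):  # world grasp point
    s=ctrl.read_state(); t=np.array(grasp)+19*R[:,2]; p=np.array(s["tool_pos"])
    rv=Ro.from_matrix(R@np.array(s["ee_rot"]).T).as_rotvec()/(np.pi/2)
    print("tcp",p.round(1),"->",t.round(1),"shift",((t-p)/500).round(4),"turn",rv.round(4),"rows>=",round(max(np.linalg.norm(t-p)/41.7,np.linalg.norm(rv)*90/7.16),1)); return t
E
python3 - <<'E'
from h import *
f=cams.grab_frame("wrist");print(np.array(f["hand_eye"]).round(2))
R=toolR([0,0,-1],[1,0,0])
go(W(24,-133,150),R);go(W(24,-133,68),R)
print(B.round(3)); print(toF([386.3,-86.6,110]))
E
```

```text
[[  -0.      0.97    0.25   68.96]
 [   1.      0.      0.      0.64]
 [   0.      0.25   -0.97 -157.9 ]
 [   0.      0.      0.      1.  ]]
tcp [187.7 648.4 226.6] -> [491.  -58.4 189.8] shift [ 0.6066 -1.4135 -0.0735] turn [-0.3188  0.0892  0.0113] rows>= 18.5
tcp [187.7 648.4 226.6] -> [480.4 -97.7 118.7] shift [ 0.5854 -1.4922 -0.2158] turn [-0.3188  0.0892  0.0113] rows>= 19.4
[[-0.226  0.965  0.129]
 [-0.838 -0.261  0.48 ]
 [ 0.497  0.     0.868]]
[  31.65084612 -226.76495352   34.6651623 ]
```

>>> send_rows --motion '[[[0.04,-0.065,0.01],[-0.02,0.006,0],0.5],[[0.04,-0.065,0.01],[-0.02,0.006,0],0.5],[[0.04,-0.065,0],[-0.02,0.006,0],0.5],[[0.04,-0.065,0],[-0.02,0.006,0],0.5],[[0.04,-0.065,0],[-0.02,0.006,0],0.5],[[0.04,-0.065,0],[-0.02,0.006,0],0.5],[[0.04,-0.065,0],[-0.02,0.006,0],0.5],[[0.04,-0.065,0],[-0.02,0.006,0],0.5]]'

```text
time: 4.12
tool_pos: [348.5, 386.8, 237.0]
ee_rot: [[0.961, -0.268, -0.075], [-0.278, -0.928, -0.249], [-0.003, 0.26, -0.966]]
contact_force: [0.8, -0.0, -1.0]
finger_gap: 44.8
finger_force: 0.0
```

>>> send_rows --motion '[[[0.025,-0.07,0],[-0.02,0.005,0],0.5],[[0.025,-0.07,0],[-0.02,0.005,0],0.5],[[0.025,-0.07,0],[-0.02,0.005,0],0.5],[[0.025,-0.07,0],[-0.02,0.005,0],0.5],[[0.025,-0.07,0],[-0.02,0.005,0],0.5],[[0.025,-0.07,0],[-0.02,0.005,0],0.5],[[0.025,-0.07,0],[-0.02,0.005,0],0.5],[[0.025,-0.07,0],[-0.02,0.005,0],0.5]]'

```text
time: 4.78
tool_pos: [448.2, 106.8, 236.9]
ee_rot: [[0.961, -0.244, -0.132], [-0.278, -0.832, -0.481], [0.007, 0.499, -0.867]]
contact_force: [1.7, 0.6, -0.1]
finger_gap: 43.8
finger_force: 0.0
```

```bash
python3 - <<'E'
from h import *
R=toolR([0,0,-1],[1,0,0])
go(W(24,-133,130),R);s=ctrl.read_state();print(s["time"],np.round(s["q"],3))
obs=[]
f,o=find("wrist",list(P))
E
```

```text
tcp [448.2 106.8 236.9] -> [488.4 -68.  172.5] shift [ 0.0805 -0.3496 -0.1288] turn [0.0025 0.0041 0.0112] rows>= 4.6
4.7833 [ 0.856  0.226 -0.357  0.218 -1.469  0.356]
wrist switchbox [ 605.  -140.3   -2.3] 0.88
wrist ledge [ 493.4 -109.    95.1] 0.95
wrist guard_hinge [488.4  63.1  21. ] 0.19
wrist tab_post [481.8 -90.3 133.3] 0.87
```

>>> send_rows --motion '[[[0.016,-0.07,-0.015],[0,0.001,0.002],0.5],[[0.016,-0.07,-0.015],[0,0.001,0.002],0.5],[[0.016,-0.07,-0.025],[0,0.001,0.002],0.5],[[0.016,-0.07,-0.035],[0,0.001,0.002],0.5],[[0.016,-0.07,-0.039],[0.002,0,0.003],0.5]]'

```text
time: 5.5
tool_pos: [488.9, -66.4, 172.2]
ee_rot: [[0.966, -0.225, -0.126], [-0.258, -0.839, -0.479], [0.002, 0.495, -0.869]]
contact_force: [1.3, 0.3, -0.3]
finger_gap: 44.0
finger_force: 0.0
```

```bash
python3 - <<'E'
from h import *
R=toolR([0,0,-1],[1,0,0])
obs=[]
for k in range(3):
    f,o=find("wrist",list(P)); obs+=[(n,p) for n,p in o.items()]
cv2.imwrite("pics/w1.png",f["pixels"][...,::-1])
for n,p in obs: print(n,toF(p).round(1))
go(W(24,-133,68),R);s=ctrl.read_state();print(s["time"],np.round(s["q"],3))
E
```

```text
wrist switchbox [ 602.2 -138.5   -2.4] 0.72
wrist ledge [ 490.4 -110.5   94.5] 0.95
wrist guard_fin [630.4 -42.6  70.4] 0.88
wrist guard_hinge [ 598.4 -173.8  150.4] 0.8
wrist tab_post [479.6 -91.3 133.2] 0.98
wrist switchbox [ 608.4 -130.7   -1.4] 0.62
wrist ledge [ 493.9 -108.3   95.7] 0.8
wrist guard_fin [628.5 -39.4  71.6] 0.78
wrist guard_hinge [ 598.2 -173.8  150.6] 0.62
wrist tab_post [478.7 -88.5 131.2] 0.95
wrist switchbox [ 6.104e+02 -1.359e+02 -2.000e-01] 0.63
wrist ledge [ 492.9 -110.3   96.4] 0.7
wrist guard_fin [630.  -43.3  71.5] 0.55
wrist tab_post [480.2 -90.1 133.6] 0.97
switchbox [-29.6  -4.8 -59.9]
ledge [  20.4 -120.    23.2]
guard_fin [-80.1  -2.6  53.1]
guard_hinge [76.8  0.7 55.4]
tab_post [  26.  -135.5   64.6]
switchbox [-37.   -0.8 -54.5]
ledge [  18.4 -117.3   25.8]
guard_fin [-81.8  -5.2  55.4]
guard_hinge [77.   0.5 55.5]
tab_post [  22.9 -137.1   64.1]
switchbox [-32.5   2.4 -55.6]
ledge [  20.6 -117.6   25.3]
guard_fin [-78.9  -2.7  53.5]
tab_post [  25.1 -135.2   65.6]
tcp [487.7 -66.6 172.1] -> [480.4 -97.7 118.7] shift [-0.0146 -0.0623 -0.1068] turn [-0.      0.0002  0.0003] rows>= 1.5
6.4 [ 0.541  0.243 -0.556  0.38  -1.19   0.547]
```

View pics/w1.png

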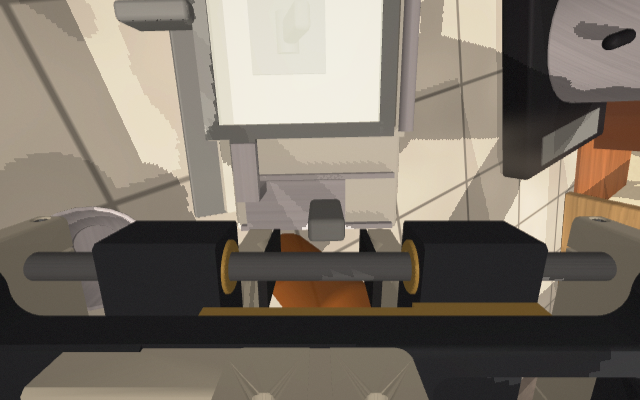

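The wrist view shows the grey post at (326,220), midway between the fingers at (255,250) and (380,250). The bottle is behind at (325,270).

>>> send_rows --motion '[[[-0.004,-0.016,-0.027],[0,0,0],0.5],[[-0.004,-0.016,-0.027],[0,0,0],0.5],[[-0.003,-0.015,-0.027],[0,0,0],0.5],[[-0.004,-0.015,-0.026],[0,0,0],0.5],[[0,0,0],[0,0,0],0.5],[[0,0,0],[0,0,0],0.2],[[0,0,0],[0,0,0],0.1],[[0,0,0],[0,0,0],0.1]]' --grip_force 20

```text
time: 7.07
tool_pos: [481.1, -97.1, 119.3]
ee_rot: [[0.965, -0.227, -0.128], [-0.261, -0.838, -0.479], [0.002, 0.496, -0.868]]
contact_force: [0.4, -1.1, 1.7]
finger_gap: 29.3
finger_force: 0.6
```

>>> send_rows --motion '[[[0,0,0],[0,0,0],0.1],[[0,0,0],[0,0,0],0.1],[[0,0,0],[0,0,0],0.1]]'

```text
time: 7.32
tool_pos: [480.5, -98.3, 120.0]
ee_rot: [[0.966, -0.226, -0.129], [-0.26, -0.837, -0.481], [0.001, 0.498, -0.867]]
contact_force: [0.8, -6.8, 5.8]
finger_gap: 24.0
finger_force: 20.1
```

>>> send_rows --motion '[[[-0.0027,-0.01,0.006],[0,0,0],0.1],[[-0.0027,-0.01,0.006],[0,0,0],0.1],[[-0.0027,-0.01,0.006],[0,0,0],0.1],[[-0.0027,-0.01,0.006],[0,0,0],0.1],[[-0.0027,-0.01,0.006],[0,0,0],0.1],[[0,0,0],[0,0,0],0.1],[[0,0,0],[0,0,0],0.1]]'

```text
time: 7.9
tool_pos: [474.5, -123.1, 134.5]
ee_rot: [[0.965, -0.227, -0.127], [-0.261, -0.838, -0.48], [0.002, 0.496, -0.868]]
contact_force: [5.2, -1.3, 1.7]
finger_gap: 23.9
finger_force: 20.1
```

>>> send_rows --motion '[[[0,0,0],[0,0,0],0.5],[[0,0,0],[0,0,0],0.5],[[0,0,0],[0,0,0],0.5],[[0.005,0.017,0.03],[0,0,0],0.5],[[0.005,0.017,0.03],[0,0,0],0.5],[[0.005,0.017,0.03],[0,0,0],0.5],[[0.005,0.017,0.03],[0,0,0],0.5]]'

```text
time: 8.48
tool_pos: [482.8, -88.6, 194.0]
ee_rot: [[0.965, -0.227, -0.131], [-0.262, -0.837, -0.48], [-0.001, 0.497, -0.868]]
contact_force: [1.0, 0.4, 0.2]
finger_gap: 43.8
finger_force: 0.0
```

```bash
python3 - <<'E'
from h import *
R=toolR([0,0,-1],[0,1,0])
f,o=find("wrist",["tab_post","guard_fin","guard_hinge"])
for n,p in o.items(): print(n,toF(p).round(1))
f,o=find("top",["tab_post"])
for n,p in o.items(): print(n,toF(p).round(1))
go(W(-80,-1,110),R);s=ctrl.read_state();print(s["time"],s["finger_gap"],np.round(s["q"],3))
E
```

```text
wrist tab_post [ 478.4 -114.1  150.1] 0.86
wrist guard_fin [631.  -42.7  70.9] 0.8
wrist guard_hinge [ 599.1 -172.8  149.3] 0.83
tab_post [  53.8 -130.7   68.2]
guard_fin [-80.   -2.   53.5]
guard_hinge [75.3  1.2 55. ]
top tab_post [ 480.1 -113.6  151.1] 0.45
tab_post [  53.5 -129.2   69.6]
tcp [482.5 -89.2 192.8] -> [636.8 -24.8 103.4] shift [ 0.3086  0.1287 -0.1787] turn [0.1306 0.4792 0.8683] rows>= 12.6
8.7833 43.59901170750834 [ 0.506  0.208 -0.553  0.389 -1.218  0.588]
```

>>> send_rows --motion '[[[0.045,0.02,0],[0,0,0],0.5],[[0.045,0.02,0],[0,0,0],0.5],[[0.045,0.02,0],[0.0093,0.0342,0.062],0.5],[[0.045,0.02,0],[0.0093,0.0342,0.062],0.5],[[0.045,0.02,0],[0.0093,0.0342,0.062],0.5],[[0.04,0.015,0],[0.0093,0.0342,0.062],0.5],[[0.02,0.01,0],[0.0093,0.0342,0.062],0.5],[[0.02,0.004,0],[0.0093,0.0342,0.062],0.5]]'

```text
time: 9.45
tool_pos: [636.3, -24.2, 191.9]
ee_rot: [[0.893, 0.43, -0.132], [0.322, -0.816, -0.48], [-0.314, 0.386, -0.867]]
contact_force: [-0.8, 0.3, 0.4]
finger_gap: 43.8
finger_force: 0.0
```

>>> send_rows --motion '[[[0,0,-0.01],[0.0093,0.0342,0.062],0.5],[[0,0,-0.02],[0.0093,0.0342,0.062],0.5],[[0,0,-0.03],[0.0093,0.0342,0.062],0.5],[[0,0,-0.03],[0.0093,0.0342,0.062],0.5],[[0,0,-0.03],[0.0093,0.0342,0.062],0.5],[[0,0,-0.03],[0.0093,0.0342,0.062],0.5],[[0,0,-0.02],[0.0093,0.0342,0.062],0.5],[[0,0,0],[0.0093,0.0342,0.062],0.5]]'

```text
time: 10.12
tool_pos: [633.8, -25.5, 105.1]
ee_rot: [[0.22, 0.966, -0.135], [0.838, -0.258, -0.48], [-0.498, -0.007, -0.867]]
contact_force: [-1.1, 0.5, -1.3]
finger_gap: 44.2
finger_force: 0.0
```

```bash
python3 - <<'E'
from h import *
R=toolR([0,0,-1],[0,1,0])
for c in("wrist","scene","top"):
    f,o=find(c,["guard_fin","guard_hinge"])
    for n,p in o.items(): print(n,toF(p).round(1))
    if c=="wrist": cv2.imwrite("pics/w2.png",f["pixels"][...,::-1])
go(W(-80,-1,53),R);s=ctrl.read_state();print(s["time"],s["finger_gap"],np.round(s["q"],3))
E
```

```text
wrist guard_fin [630.6 -38.9  72.9] 0.84
guard_fin [-82.   -3.4  57. ]
scene guard_fin [631.6 -46.2  69.7] 0.58
scene guard_hinge [ 595.7 -174.3  148.7] 0.84
guard_fin [-77.7  -0.4  50.9]
guard_hinge [77.1 -1.8 53.3]
top guard_fin [633.2 -46.4  73.2] 0.63
top guard_hinge [ 782.9 -134.5   58.7] 0.68
guard_fin [-76.2   1.1  54. ]
guard_hinge [-43.4 168.6  18.5]
tcp [636.1 -24.2 108.8] -> [629.4 -52.2  54. ] shift [-0.0132 -0.0561 -0.1098] turn [-0.0009  0.0011  0.0015] rows>= 1.5
10.5667 43.90079838523008 [ 0.478  0.529 -0.275  0.408 -1.166  2.158]
```

View pics/w2.png

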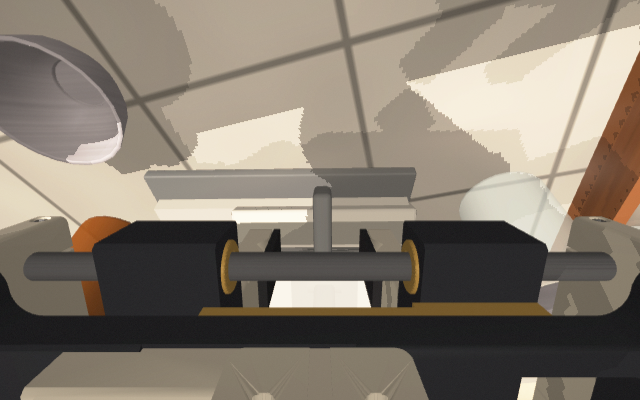

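The wrist view shows the fin at (322,215), centred between the fingers at (260,250) and (375,250).

>>> send_rows --motion '[[[-0.003,-0.014,-0.027],[0,0,0],0.5],[[-0.003,-0.014,-0.027],[0,0,0],0.5],[[-0.003,-0.014,-0.027],[0,0,0],0.5],[[-0.003,-0.014,-0.027],[0,0,0],0.5],[[0,0,0],[0,0,0],0.3],[[0,0,0],[0,0,0],0],[[0,0,0],[0,0,0],0],[[0,0,0],[0,0,0],0]]' --grip_force 12

```text
time: 11.23
tool_pos: [630.9, -51.5, 55.6]
ee_rot: [[0.228, 0.965, -0.128], [0.839, -0.261, -0.478], [-0.495, 0.002, -0.869]]
contact_force: [0.1, -0.4, 0.5]
finger_gap: 22.9
finger_force: 0.0
```

>>> send_rows --motion '[[[0,0,0],[0,0,0],0],[[0,0,0],[0,0,0],0],[[0,0,0],[0,0,0],0],[[0,0,0],[0,0,0],0]]'

```text
time: 11.57
tool_pos: [628.9, -51.2, 55.2]
ee_rot: [[0.227, 0.965, -0.13], [0.838, -0.262, -0.478], [-0.496, -0.001, -0.869]]
contact_force: [-8.0, 7.2, 5.4]
finger_gap: 12.4
finger_force: 12.0
```

```bash
python3 - <<'E'
from h import *
s=ctrl.read_state(); g=np.array(s["tool_pos"])-19*np.array(s["ee_rot"])[:,2]; gf=toF(g); print(gf.round(1),s["finger_gap"])
h=np.array([78,gf[1],52.5]); d=gf-h; prev=g
for k in range(1,17):
    th=1.62*k/16; c,sn=np.cos(th),np.sin(th)
    # -U -> N rotation
    p=h+np.array([c*d[0]+sn*d[2],0,-sn*d[0]+c*d[2]])
    q=W(*p); print(k,round(th,3),((q-prev)/500).round(4),q.round(0)); prev=q
E
```

```text
[-80.1  -1.7  54.5] 12.424294993002663
1 0.101 [0.0037 0.0137 0.0287] [633. -35.  86.]
2 0.203 [0.0029 0.0108 0.03  ] [635. -30. 101.]
3 0.304 [0.0021 0.0078 0.031 ] [636. -26. 117.]
4 0.405 [0.0013 0.0047 0.0316] [636. -24. 132.]
5 0.506 [0.0004 0.0016 0.032 ] [637. -23. 148.]
6 0.608 [-0.0004 -0.0015  0.032 ] [636. -24. 164.]
7 0.709 [-0.0013 -0.0046  0.0316] [636. -26. 180.]
8 0.81 [-0.0021 -0.0077  0.031 ] [635. -30. 196.]
9 0.911 [-0.0029 -0.0107  0.03  ] [633. -35. 211.]
10 1.013 [-0.0037 -0.0136  0.0288] [631. -42. 225.]
11 1.114 [-0.0044 -0.0163  0.0272] [629. -50. 239.]
12 1.215 [-0.0051 -0.0189  0.0253] [627. -60. 251.]
13 1.316 [-0.0057 -0.0213  0.0232] [624. -70. 263.]
14 1.417 [-0.0063 -0.0234  0.0209] [621. -82. 273.]
15 1.519 [-0.0068 -0.0253  0.0183] [617. -95. 283.]
16 1.62 [-0.0073 -0.027   0.0156] [ 614. -108.  290.]
```

>>> send_rows --motion '[[[0.0018,0.0068,0.0143],[0,0,0],0],[[0.0018,0.0068,0.0143],[0,0,0],0],[[0.0015,0.0054,0.015],[0,0,0],0],[[0.0015,0.0054,0.015],[0,0,0],0],[[0.001,0.0039,0.0155],[0,0,0],0],[[0.001,0.0039,0.0155],[0,0,0],0],[[0.0006,0.0024,0.0158],[0,0,0],0],[[0.0006,0.0024,0.0158],[0,0,0],0]]'

```text
time: 12.23
tool_pos: [633.2, -33.2, 115.1]
ee_rot: [[0.227, 0.965, -0.132], [0.838, -0.262, -0.478], [-0.496, -0.002, -0.868]]
contact_force: [-5.9, 1.7, -3.3]
finger_gap: 12.3
finger_force: 12.1
```

>>> send_rows --motion '[[[0.0002,0.0008,0.016],[0,0,0],0],[[0.0002,0.0008,0.016],[0,0,0],0],[[-0.0002,-0.0008,0.016],[0,0,0],0],[[-0.0002,-0.0008,0.016],[0,0,0],0],[[-0.0006,-0.0023,0.0158],[0,0,0],0],[[-0.0006,-0.0023,0.0158],[0,0,0],0],[[-0.001,-0.0038,0.0155],[0,0,0],0],[[-0.001,-0.0039,0.0155],[0,0,0],0]]'

```text
time: 12.9
tool_pos: [631.7, -39.4, 178.4]
ee_rot: [[0.227, 0.965, -0.132], [0.839, -0.262, -0.478], [-0.496, -0.002, -0.869]]
contact_force: [-5.4, 1.0, -3.6]
finger_gap: 12.4
finger_force: 12.3
```

```bash
python3 - <<'E'
from h import *
s=ctrl.read_state(); g=np.array(s["tool_pos"])-19*np.array(s["ee_rot"])[:,2]; gf=toF(g); print(gf.round(1),np.hypot(gf[0]-78,gf[2]-52.5),np.arctan2(gf[2]-52.5,78-gf[0]),s["contact_force"])
for c in("scene","top","wrist"):
    f,o=find(c,["guard_fin"])
    for n,p in o.items(): print(toF(p).round(1))
E
```

```text
[-29.4  -2.1 167.5] 157.31351020951743 0.8195746091461564 [-5.36687541  0.96484643 -3.62225466]
top guard_fin [634.1 -27.5 193.6] 0.83
[-32.4  -2.9 167.7]
wrist guard_fin [634.2 -26.5 191.8] 0.98
[-34.1  -3.1 166.6]
```

>>> send_rows --motion '[[[-0.0014,-0.0053,0.015],[0,0,0],0],[[-0.0015,-0.0053,0.015],[0,0,0],0],[[-0.0018,-0.0068,0.0144],[0,0,0],0],[[-0.0019,-0.0068,0.0144],[0,0,0],0],[[-0.0022,-0.0082,0.0136],[0,0,0],0],[[-0.0022,-0.0082,0.0136],[0,0,0],0],[[-0.0025,-0.0095,0.0127],[0,0,0],0],[[-0.0026,-0.0095,0.0127],[0,0,0],0]]'

```text
time: 13.87
tool_pos: [624.4, -68.8, 234.5]
ee_rot: [[0.227, 0.965, -0.13], [0.839, -0.261, -0.477], [-0.494, -0.001, -0.869]]
contact_force: [-3.9, 2.1, -4.8]
finger_gap: 12.2
finger_force: 12.1
```

>>> send_rows --motion '[[[-0.0028,-0.0106,0.0116],[0,0,0],0],[[-0.0029,-0.0106,0.0116],[0,0,0],0],[[-0.0031,-0.0117,0.0105],[0,0,0],0],[[-0.0032,-0.0117,0.0105],[0,0,0],0],[[-0.0034,-0.0127,0.0092],[0,0,0],0],[[-0.0034,-0.0127,0.0092],[0,0,0],0],[[-0.0036,-0.0135,0.0078],[0,0,0],0],[[-0.0037,-0.0135,0.0078],[0,0,0],0]]'

```text
time: 14.53
tool_pos: [612.3, -118.4, 273.9]
ee_rot: [[0.227, 0.965, -0.129], [0.839, -0.261, -0.478], [-0.495, 0.001, -0.869]]
contact_force: [-0.7, 2.8, -2.8]
finger_gap: 12.5
finger_force: 12.0
```

```bash
python3 - <<'E'
from h import *
s=ctrl.read_state(); g=np.array(s["tool_pos"])-19*np.array(s["ee_rot"])[:,2]; gf=toF(g); print(gf.round(1),np.hypot(gf[0]-78,gf[2]-52.5),np.arctan2(gf[2]-52.5,78-gf[0]),s["contact_force"])
for c in("scene","top","wrist"):
    f,o=find(c,["guard_fin"])
    for n,p in o.items(): print(toF(p).round(1))
cv2.imwrite("pics/s3.png",cams.grab_frame("scene")["pixels"][...,::-1])
E
```

```text
[ 88.7  -0.3 209.9] 157.78914662389653 1.6386992025007416 [-0.72870038  2.84818979 -2.77394048]
scene guard_fin [ 617.5 -105.5  286. ] 0.58
[ 82.7   1.4 208.3]
wrist guard_fin [ 617.6 -102.6  286. ] 0.64
[ 80.2   0.7 209.8]
```

View pics/s3.png

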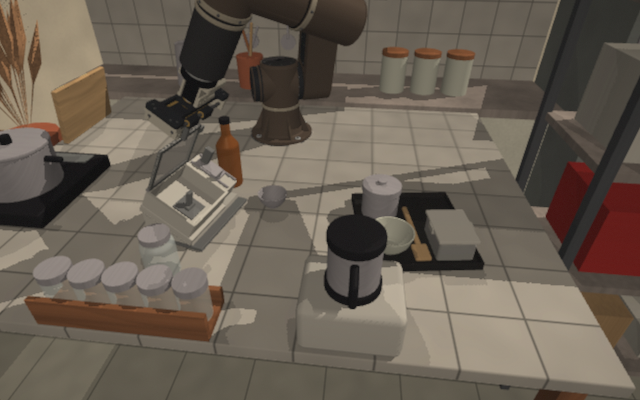

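The scene picture shows the flap standing up at (180,160), held by the gripper at (185,115), with the white paddle visible in the well. All bystanders are in place.

>>> send_rows --motion '[[[0,0,0],[0,0,0],0.2],[[0,0,0],[0,0,0],0.4],[[0,0,0],[0,0,0],0.4],[[0,0,0],[0,0,0],0.4],[[0.005,0.019,0.035],[0,0,0],0.4],[[0.005,0.019,0.035],[0,0,0],0.4],[[0.005,0.019,0.035],[0,0,0],0.4],[[0.005,0.019,0.035],[0,0,0],0.4]]'

```text
time: 15.55
tool_pos: [622.3, -79.7, 343.9]
ee_rot: [[0.227, 0.965, -0.13], [0.838, -0.262, -0.478], [-0.496, 0.0, -0.869]]
contact_force: [0.2, -0.2, -0.0]
finger_gap: 34.8
finger_force: 0.0
```

```bash
python3 - <<'E'
from h import *
b=.26; R=toolR([np.sin(b),0,-np.cos(b)],[0,1,0])
for c in("scene","top","wrist"):
    f,o=find(c,["toggle_grip","guard_fin"])
    for n,p in o.items(): print(n,toF(p).round(1))
t=go(W(-50,0,240),R);t2=go(W(-10,0,110),R);print((t2-t)/500);s=ctrl.read_state();print(s["time"],s["finger_gap"],np.round(s["q"],3))
E
```

```text
scene toggle_grip [ 613.6 -121.2   97.8] 0.63
scene guard_fin [ 617.  -104.5  283.2] 0.63
toggle_grip [ 3.2  1.7 37. ]
guard_fin [ 80.6   0.6 206.3]
top guard_fin [ 618.6 -101.9  288. ] 0.89
guard_fin [ 80.4   1.5 211.9]
wrist toggle_grip [ 611.9 -126.5   95.8] 0.64
wrist guard_fin [ 617.3 -103.8  286. ] 0.77
toggle_grip [ 7.   1.5 32.4]
guard_fin [ 81.3   0.7 209.1]
tcp [621.8 -80.5 342.5] -> [646.8   8.4 234.2] shift [ 0.0499  0.1777 -0.2168] turn [-0.1604  0.0428  0.0009] rows>= 3.4
tcp [621.8 -80.5 342.5] -> [620.9 -87.5 141.2] shift [-0.0018 -0.0141 -0.4027] turn [-0.1604  0.0428  0.0009] rows>= 4.8
[-0.05176313 -0.19179774 -0.18592   ]
16.0 35.37943082478608 [ 0.412  0.332 -0.035  0.397 -1.551  2.386]
```

>>> send_rows --motion '[[[0.0083,0.0296,-0.0361],[-0.0267,0.0071,0],0.4],[[0.0083,0.0296,-0.0361],[-0.0267,0.0071,0],0.4],[[0.0083,0.0296,-0.0361],[-0.0267,0.0071,0],0.4],[[0.0083,0.0296,-0.0361],[-0.0267,0.0071,0],0.4],[[0.0083,0.0296,-0.0361],[-0.0267,0.0071,0],0.4],[[0.0083,0.0296,-0.0361],[-0.0267,0.0071,0],0.4],[[0,0,0],[0,0,0],0.4]]'

```text
time: 16.58
tool_pos: [646.2, 10.7, 228.8]
ee_rot: [[0.179, 0.966, -0.187], [0.683, -0.259, -0.683], [-0.709, -0.005, -0.706]]
contact_force: [-0.8, 0.2, -0.8]
finger_gap: 35.2
finger_force: 0.0
```

>>> send_rows --motion '[[[-0.0086,-0.032,-0.031],[0,0,0],0.4],[[-0.0086,-0.032,-0.031],[0,0,0],0.4],[[-0.0086,-0.032,-0.031],[0,0,0],0.4],[[-0.0086,-0.032,-0.031],[0,0,0],0.4],[[-0.0086,-0.032,-0.031],[0,0,0],0.4],[[-0.0086,-0.032,-0.031],[0,0,0],0.4],[[0,0,0],[0,0,0],0.4]]'

```text
time: 17.17
tool_pos: [618.0, -90.8, 139.4]
ee_rot: [[0.186, 0.964, -0.189], [0.685, -0.265, -0.678], [-0.704, -0.003, -0.71]]
contact_force: [-1.5, -0.6, -1.4]
finger_gap: 35.1
finger_force: 0.0
```

```bash
python3 - <<'E'
from h import *
b=.26; R=toolR([np.sin(b),0,-np.cos(b)],[0,1,0])
for c in("wrist","scene","wrist"):
    f,o=find(c,["toggle_grip","guard_fin","guard_hinge"])
    for n,p in o.items(): print(n,toF(p).round(1))
cv2.imwrite("pics/w4.png",f["pixels"][...,::-1])
t=go(W(12,0,35),R);s=ctrl.read_state();print(s["time"],s["contact_force"],np.round(s["q"],3))
E
```

```text
wrist toggle_grip [ 615.6 -118.7  100. ] 0.71
wrist guard_hinge [ 600.9 -171.5  153. ] 0.97
toggle_grip [ 1.7  3.  40.3]
guard_hinge [75.6  2.5 59. ]
scene toggle_grip [ 615.1 -122.7  100.1] 0.53
scene guard_fin [ 615.2 -105.2  283.3] 0.82
scene guard_hinge [ 614.5 -106.6  286.7] 0.68
toggle_grip [ 5.2  3.6 38.4]
guard_fin [ 81.6  -0.9 205.8]
guard_hinge [ 84.6  -1.2 208. ]
wrist toggle_grip [ 610.6 -123.9  100.4] 0.76
wrist guard_hinge [ 599.  -173.8  149.8] 0.6
toggle_grip [ 7.4 -0.5 37.5]
guard_hinge [76.4  1.3 54.9]
tcp [621.4 -87.  142.1] -> [ 606.2 -142.    87. ] shift [-0.0304 -0.11   -0.1101] turn [-0.0006  0.0013  0.0002] rows>= 1.9
17.7667 [-0.4745585   0.90234123  0.71186916] [ 0.47   0.563 -0.331  0.572 -1.307  2.072]
```

View pics/w4.png

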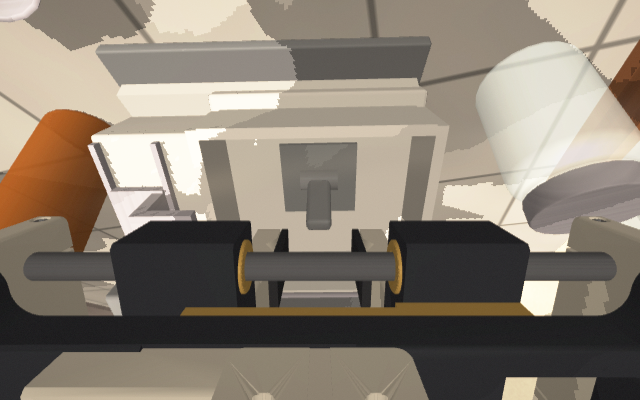

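The paddle is at (318,200), leaning up the slope (off) and centred between the fingers.

>>> send_rows --motion '[[[-0.006,-0.022,-0.022],[0,0,0],0.4],[[-0.006,-0.022,-0.022],[0,0,0],0.4],[[-0.006,-0.022,-0.022],[0,0,0],0.4],[[-0.006,-0.022,-0.022],[0,0,0],0.4],[[-0.006,-0.022,-0.022],[0,0,0],0.4],[[0,0,0],[0,0,0],0.4],[[0,0,0],[0,0,0],0],[[0,0,0],[0,0,0],0]]' --grip_force 15

```text
time: 18.43
tool_pos: [607.0, -141.8, 87.5]
ee_rot: [[0.187, 0.965, -0.182], [0.687, -0.261, -0.678], [-0.702, 0.002, -0.712]]
contact_force: [0.1, 0.9, 0.0]
finger_gap: 26.7
finger_force: 0.0
```

>>> send_rows --motion '[[[0,0,0],[0,0,0],0],[[0,0,0],[0,0,0],0],[[0,0,0],[0,0,0],0],[[0,0,0],[0,0,0],0]]'

```text
time: 18.77
tool_pos: [606.6, -141.6, 87.7]
ee_rot: [[0.187, 0.965, -0.181], [0.687, -0.261, -0.678], [-0.702, 0.002, -0.712]]
contact_force: [-4.5, 5.5, 4.7]
finger_gap: 18.0
finger_force: 15.0
```

```bash
python3 - <<'E'
from h import *
s=ctrl.read_state(); g=np.array(s["tool_pos"])-19*np.array(s["ee_rot"])[:,2]; gf=toF(g); print(gf.round(1),s["finger_gap"],s["contact_force"])
d=gf-[-2,gf[1],2]; a0=np.arctan2(d[0],d[2]); r=np.hypot(d[0],d[2]); print(a0,r); prev=g
for k in range(1,7):
    a=a0-.82*k/6; q=W(-2+r*np.sin(a),gf[1],2+r*np.cos(a)); print(((q-prev)/500).round(4)); prev=q
E
```

```text
[11.9  0.3 35.8] 18.0338551273687 [-4.54044917  5.54955307  4.67330069]
0.39065037165718414 36.59291924782352
[ 0.0026  0.0095 -0.0019]
[ 0.0025  0.0091 -0.0033]
[ 0.0023  0.0086 -0.0045]
[ 0.0021  0.0079 -0.0057]
[ 0.0019  0.0071 -0.0068]
[ 0.0017  0.0061 -0.0077]
```

>>> send_rows --motion '[[[0.0026,0.0095,-0.0019],[0,0,0],0],[[0.0025,0.0091,-0.0033],[0,0,0],0],[[0.0023,0.0086,-0.0045],[0,0,0],0],[[0.0021,0.0079,-0.0057],[0,0,0],0],[[0.0019,0.0071,-0.0068],[0,0,0],0],[[0.0017,0.0061,-0.0077],[0,0,0],0],[[0,0,0],[0,0,0],0],[[0,0,0],[0,0,0],0]]'

```text
time: 19.43
tool_pos: [612.5, -118.3, 72.6]
ee_rot: [[0.186, 0.965, -0.183], [0.685, -0.261, -0.68], [-0.704, 0.001, -0.71]]
contact_force: [-3.1, -0.9, 4.0]
finger_gap: 17.8
finger_force: 15.0
```

```bash
python3 - <<'E'
from h import *
s=ctrl.read_state(); g=np.array(s["tool_pos"])-19*np.array(s["ee_rot"])[:,2]; gf=toF(g); print(gf.round(1),s["finger_gap"],s["contact_force"])
d=gf-[-2,gf[1],2]; print("angle",0.4-np.arctan2(d[0],d[2]))
for c in("scene","wrist"):
    f,o=find(c,["toggle_grip","guard_fin"])
    for n,p in o.items(): print(n,toF(p).round(1))
E
```

```text
[-16.4  -0.1  34.7] 17.808809727822208 [-3.11847093 -0.90591152  4.02442149]
angle 0.8156595644739648
scene guard_fin [ 615.6 -101.8  286.4] 0.66
guard_fin [ 80.2  -1.4 210.2]
wrist toggle_grip [ 617.5 -105.5   86.9] 0.67
toggle_grip [-16.3   1.4  35.5]
```

>>> send_rows --motion '[[[0,0,0],[0,0,0],0.2],[[0,0,0],[0,0,0],0.4],[[0,0,0],[0,0,0],0.4],[[0,0,0],[0,0,0],0.4],[[0.009,0.034,0.036],[0,0,0],0.4],[[0.009,0.034,0.036],[0,0,0],0.4],[[0.009,0.034,0.036],[0,0,0],0.4],[[0.009,0.034,0.036],[0,0,0],0.4]]'

```text
time: 20.4
tool_pos: [631.2, -49.2, 144.5]
ee_rot: [[0.187, 0.965, -0.182], [0.687, -0.261, -0.678], [-0.702, 0.001, -0.712]]
contact_force: [0.6, 0.3, 0.5]
finger_gap: 35.0
finger_force: 0.0
```

```bash
python3 - <<'E'
from h import *
R=toolR([0,0,-1],[0,1,0])
f,o=find("wrist",["toggle_grip"])
for n,p in o.items(): print(n,toF(p).round(1))
f,o=find("scene",["toggle_grip","guard_fin"])
for n,p in o.items(): print(n,toF(p).round(1))
t=go(W(-50,0,270),R);t2=go(W(84,0,270),R);t3=go(W(84,0,211),R);print((t2-t)/500,(t3-t2)/500)
E
```

```text
wrist toggle_grip [ 620.6 -104.4   88.2] 0.85
toggle_grip [-17.2   4.1  37.6]
scene toggle_grip [ 618.4 -102.7   90.3] 0.61
scene guard_fin [ 617.4 -106.7  285.5] 0.93
toggle_grip [-17.2   1.5  39.9]
guard_fin [ 83.4   1.6 207.3]
tcp [630.5 -50.2 143.4] -> [651.7  26.5 257.2] shift [0.0424 0.1535 0.2276] turn [ 0.1591 -0.0424  0.0006] rows>= 3.3
tcp [630.5 -50.2 143.4] -> [621.4 -85.8 323.8] shift [-0.0182 -0.0711  0.3608] turn [ 0.1591 -0.0424  0.0006] rows>= 4.4
tcp [630.5 -50.2 143.4] -> [ 613.8 -114.1  272.6] shift [-0.0335 -0.1278  0.2584] turn [ 0.1591 -0.0424  0.0006] rows>= 3.5
[-0.06061284 -0.22458853  0.133196  ] [-0.01528089 -0.05662021 -0.102424  ]
```

Paddle is on. Next I go back to the fin.

>>> send_rows --motion '[[[0.0106,0.0384,0.0569],[0,0,0],0.5],[[0.0106,0.0384,0.0569],[0,0,0],0.5],[[0.0106,0.0384,0.0569],[0,0,0],0.5],[[0.0106,0.0384,0.0569],[0,0,0],0.5],[[0,0,0],[0.04,-0.0106,0],0.5],[[0,0,0],[0.04,-0.0106,0],0.5],[[0,0,0],[0.04,-0.0106,0],0.5],[[0,0,0],[0.04,-0.0106,0],0.5]]'

```text
time: 21.32
tool_pos: [651.7, 26.3, 256.7]
ee_rot: [[0.227, 0.965, -0.13], [0.839, -0.262, -0.477], [-0.494, -0.001, -0.869]]
contact_force: [0.7, 0.0, 0.4]
finger_gap: 43.9
finger_force: 0.0
```

>>> send_rows --motion '[[[-0.0101,-0.0374,0.0222],[0,0,0],0.5],[[-0.0101,-0.0374,0.0222],[0,0,0],0.5],[[-0.0101,-0.0374,0.0222],[0,0,0],0.5],[[-0.0101,-0.0374,0.0222],[0,0,0],0.5],[[-0.0101,-0.0374,0.0222],[0,0,0],0.5],[[-0.0101,-0.0374,0.0222],[0,0,0],0.5],[[0,0,0],[0,0,0],0.5]]'

```text
time: 21.9
tool_pos: [620.7, -89.4, 327.7]
ee_rot: [[0.231, 0.965, -0.128], [0.838, -0.264, -0.478], [-0.495, 0.003, -0.869]]
contact_force: [-0.1, -0.4, 1.5]
finger_gap: 43.7
finger_force: 0.0
```

```bash
python3 - <<'E'
from h import *
R=toolR([0,0,-1],[0,1,0])
for c in("wrist","scene","top"):
    f,o=find(c,["guard_fin"])
    for n,p in o.items(): print(n,toF(p).round(1))
    if c=="wrist": cv2.imwrite("pics/w5.png",f["pixels"][...,::-1])
t3=go(W(84,0,211),R)
E
```

```text
wrist guard_fin [ 618.5 -101.   284.4] 0.74
guard_fin [ 77.9   1.1 209.2]
scene guard_fin [ 618.5 -105.7  285.8] 0.92
guard_fin [ 82.5   2.4 208.2]
top guard_fin [ 619.1 -105.1  287.6] 0.79
guard_fin [ 82.8   2.8 210.1]
tcp [621.7 -85.3 323.8] -> [ 613.8 -114.1  272.6] shift [-0.0158 -0.0575 -0.1024] turn [-0.0004 -0.0006  0.0003] rows>= 1.4
```

View pics/w5.png

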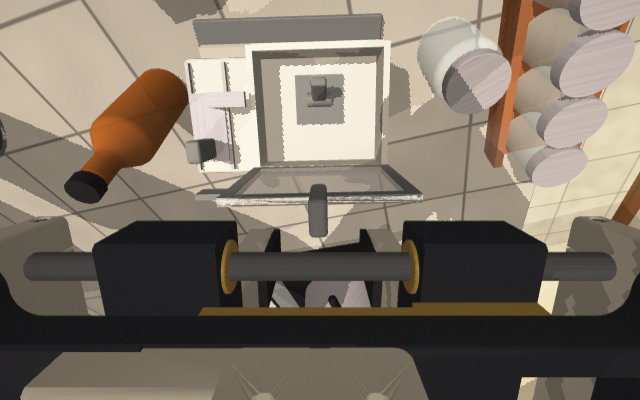

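The fin is at (318,212), between the fingers. The paddle at (318,90) now leans towards the front edge (on).

>>> send_rows --motion '[[[-0.0039,-0.0142,-0.0256],[0,0,0],0.5],[[-0.0039,-0.0142,-0.0256],[0,0,0],0.5],[[-0.0039,-0.0142,-0.0256],[0,0,0],0.5],[[-0.0039,-0.0142,-0.0256],[0,0,0],0.5],[[0,0,0],[0,0,0],0.3],[[0,0,0],[0,0,0],0],[[0,0,0],[0,0,0],0],[[0,0,0],[0,0,0],0]]' --grip_force 12

```text
time: 22.87
tool_pos: [614.2, -113.4, 273.6]
ee_rot: [[0.227, 0.965, -0.129], [0.838, -0.261, -0.479], [-0.496, 0.0, -0.868]]
contact_force: [-0.2, -0.4, 0.1]
finger_gap: 22.2
finger_force: 0.0
```

>>> send_rows --motion '[[[0,0,0],[0,0,0],0],[[0,0,0],[0,0,0],0],[[0,0,0],[0,0,0],0],[[0,0,0],[0,0,0],0]]'

```text
time: 23.2
tool_pos: [613.6, -113.5, 273.6]
ee_rot: [[0.227, 0.965, -0.13], [0.838, -0.261, -0.478], [-0.496, -0.0, -0.868]]
contact_force: [-3.5, 4.1, 1.8]
finger_gap: 12.3
finger_force: 12.0
```

```bash
python3 - <<'E'
from h import *
s=ctrl.read_state(); g=np.array(s["tool_pos"])-19*np.array(s["ee_rot"])[:,2]; gf=toF(g); print(gf.round(1),s["finger_gap"],s["contact_force"])
h=np.array([78,gf[1],52.5]); d=gf-h; prev=g
T=np.arctan2(d[2],-d[0]); print(T,np.hypot(d[0],d[2]))
for k in range(1,17):
    th=-(T-0.0)*k/16; c,sn=np.cos(th),np.sin(th)
    p=h+np.array([c*d[0]+sn*d[2],0,-sn*d[0]+c*d[2]])
    q=W(*p); print(k,((q-prev)/1000).round(4)); prev=q
E
```

```text
[ 84.1  -0.3 212.2] 12.320663061645302 [-3.52874958  4.11956881  1.82639943]
1.6091029279776536 159.79950772763877
1 [ 0.0036  0.0134 -0.0081]
2 [ 0.0034  0.0125 -0.0095]
3 [ 0.0031  0.0115 -0.0108]
4 [ 0.0028  0.0104 -0.0119]
5 [ 0.0025  0.0092 -0.0129]
6 [ 0.0021  0.0079 -0.0138]
7 [ 0.0018  0.0065 -0.0146]
8 [ 0.0014  0.0051 -0.0152]
9 [ 0.001   0.0036 -0.0156]
10 [ 0.0006  0.0021 -0.0159]
11 [ 0.0001  0.0005 -0.0161]
12 [-0.0003 -0.001  -0.016 ]
13 [-0.0007 -0.0026 -0.0158]
14 [-0.0011 -0.0041 -0.0155]
15 [-0.0015 -0.0056 -0.015 ]
16 [-0.0019 -0.007  -0.0143]
```

>>> send_rows --motion '[[[0.0036,0.0134,-0.0081],[0,0,0],0],[[0.0036,0.0134,-0.0081],[0,0,0],0],[[0.0034,0.0125,-0.0095],[0,0,0],0],[[0.0034,0.0125,-0.0095],[0,0,0],0],[[0.0031,0.0115,-0.0108],[0,0,0],0],[[0.0031,0.0115,-0.0108],[0,0,0],0],[[0.0028,0.0104,-0.0119],[0,0,0],0],[[0.0028,0.0104,-0.0119],[0,0,0],0]]'

```text
time: 23.87
tool_pos: [625.3, -65.8, 232.8]
ee_rot: [[0.226, 0.965, -0.132], [0.838, -0.262, -0.479], [-0.497, -0.002, -0.868]]
contact_force: [-8.4, 2.2, 2.4]
finger_gap: 12.4
finger_force: 11.9
```

>>> send_rows --motion '[[[0.0025,0.0092,-0.0129],[0,0,0],0],[[0.0025,0.0092,-0.0129],[0,0,0],0],[[0.0021,0.0079,-0.0138],[0,0,0],0],[[0.0021,0.0079,-0.0138],[0,0,0],0],[[0.0018,0.0065,-0.0146],[0,0,0],0],[[0.0018,0.0065,-0.0146],[0,0,0],0],[[0.0014,0.0051,-0.0152],[0,0,0],0],[[0.0014,0.0051,-0.0152],[0,0,0],0]]'

```text
time: 24.53
tool_pos: [632.4, -36.9, 175.6]
ee_rot: [[0.226, 0.965, -0.133], [0.838, -0.263, -0.479], [-0.497, -0.004, -0.868]]
contact_force: [-11.2, 4.1, 3.7]
finger_gap: 12.5
finger_force: 12.0
```

>>> send_rows --motion '[[[0.001,0.0036,-0.0156],[0,0,0],0],[[0.001,0.0036,-0.0156],[0,0,0],0],[[0.0006,0.0021,-0.0159],[0,0,0],0],[[0.0006,0.0021,-0.0159],[0,0,0],0],[[0.0001,0.0005,-0.0161],[0,0,0],0],[[0.0001,0.0005,-0.0161],[0,0,0],0],[[-0.0003,-0.001,-0.016],[0,0,0],0],[[-0.0003,-0.001,-0.016],[0,0,0],0]]'

```text
time: 25.2
tool_pos: [633.7, -31.4, 111.4]
ee_rot: [[0.226, 0.965, -0.133], [0.838, -0.262, -0.478], [-0.497, -0.004, -0.868]]
contact_force: [-10.7, 6.8, 1.5]
finger_gap: 12.3
finger_force: 11.9
```

```bash
python3 - <<'E'
from h import *
s=ctrl.read_state(); g=np.array(s["tool_pos"])-19*np.array(s["ee_rot"])[:,2]; gf=toF(g); print(gf.round(1),s["finger_gap"],s["contact_force"])
print(np.arctan2(gf[2]-52.5,78-gf[0]),np.hypot(gf[2]-52.5,78-gf[0]))
for c in("wrist","scene"):
    f,o=find(c,["guard_fin"])
    for n,p in o.items(): print(n,toF(p).round(1))
E
```

```text
[-69.9  -2.2 113.5] 12.295631840108957 [-10.74971431   6.84424462   1.49061459]
0.3909822314638629 159.9347072460538
wrist guard_fin [635.1 -21.8 131.3] 0.85
guard_fin [-68.3  -3.5 116.5]
scene guard_fin [ 477.8 -108.8  151.6] 0.49
guard_fin [  50.2 -132.6   72. ]
```

>>> send_rows --motion '[[[-0.0007,-0.0026,-0.0158],[0,0,0],0],[[-0.0007,-0.0026,-0.0158],[0,0,0],0],[[-0.0011,-0.0041,-0.0155],[0,0,0],0],[[-0.0011,-0.0041,-0.0155],[0,0,0],0],[[-0.0015,-0.0056,-0.015],[0,0,0],0],[[-0.0015,-0.0056,-0.015],[0,0,0],0],[[-0.0019,-0.007,-0.0143],[0,0,0],0],[[-0.0019,-0.007,-0.0143],[0,0,0],0]]'

```text
time: 26.07
tool_pos: [628.9, -50.9, 50.7]
ee_rot: [[0.226, 0.965, -0.133], [0.838, -0.262, -0.478], [-0.496, -0.003, -0.868]]
contact_force: [-9.2, 5.8, -0.1]
finger_gap: 12.2
finger_force: 11.9
```

```bash
python3 - <<'E'
from h import *
s=ctrl.read_state(); g=np.array(s["tool_pos"])-19*np.array(s["ee_rot"])[:,2]; gf=toF(g); print(gf.round(1),s["finger_gap"],B.T@np.array(s["contact_force"]))
for c in("wrist","scene","top","wrist"):
    f,o=find(c,["guard_fin"])
    for n,p in o.items(): print(n,toF(p).round(1))
E
```

```text
[-82.6  -1.8  50.8] 12.15541480486901 [ -2.7916871  -10.41132508   1.49713939]
wrist guard_fin [630.6 -42.3  73.2] 0.62
guard_fin [-79.   -2.4  55.6]
top guard_fin [632.2 -41.3  75. ] 0.69
guard_fin [-79.3  -1.2  57.9]
wrist guard_fin [629.7 -43.7  73.8] 0.82
guard_fin [-77.4  -3.   55.4]
```

>>> send_rows --motion '[[[-0.0008,-0.0029,-0.0052],[0,0,0],0],[[0,0,0],[0,0,0],0],[[0,0,0],[0,0,0],0]]'

```text
time: 26.72
tool_pos: [628.6, -52.2, 48.5]
ee_rot: [[0.226, 0.965, -0.132], [0.838, -0.262, -0.478], [-0.496, -0.003, -0.868]]
contact_force: [-9.1, 7.5, -0.5]
finger_gap: 12.2
finger_force: 12.0
```

>>> send_rows --motion '[[[-0.0008,-0.0029,-0.0052],[0,0,0],0],[[0,0,0],[0,0,0],0],[[0,0,0],[0,0,0],0]]'

```text
time: 26.97
tool_pos: [628.5, -53.3, 47.0]
ee_rot: [[0.226, 0.965, -0.131], [0.838, -0.262, -0.479], [-0.496, -0.002, -0.868]]
contact_force: [-11.7, 11.0, 7.3]
finger_gap: 12.3
finger_force: 12.0
```

```bash
python3 - <<'E'
from h import *
s=ctrl.read_state(); g=np.array(s["tool_pos"])-19*np.array(s["ee_rot"])[:,2]; gf=toF(g); print(gf.round(1),s["finger_gap"],B.T@np.array(s["contact_force"]))
E
```

```text
[-82.3  -1.6  46.3] 12.327952697088838 [ -2.96713215 -14.1840753   10.10885572]
```

>>> send_rows --motion '[[[0,0,0],[0,0,0],0.2],[[0,0,0],[0,0,0],0.4],[[0,0,0],[0,0,0],0.4],[[0,0,0],[0,0,0],0.4],[[0.006,0.024,0.043],[0,0,0],0.5],[[0.006,0.024,0.043],[0,0,0],0.5],[[0.006,0.024,0.043],[0,0,0],0.5],[[0.006,0.024,0.043],[0,0,0],0.5]]'

```text
time: 27.63
tool_pos: [642.2, -6.2, 133.8]
ee_rot: [[0.227, 0.965, -0.13], [0.838, -0.262, -0.479], [-0.496, -0.0, -0.868]]
contact_force: [0.3, 0.5, -0.3]
finger_gap: 43.7
finger_force: 0.0
```

```bash
python3 - <<'E'
from h import *
R=toolR([0,0,-1],[1,0,0])
s=ctrl.read_state();print(s["time"],s["contact_force"])
for c in("wrist","scene","top"):
    f,o=find(c,["guard_fin","tab_post"])
    for n,p in o.items(): print(n,toF(p).round(1))
t=go(W(20,-70,150),R); t2=go(W(53,-132,130),R); print((t2-t)/500)
E
```

```text
27.6333 [ 0.27290022  0.52800513 -0.32909908]
wrist guard_fin [634.3 -41.5  75.2] 0.89
wrist tab_post [633.4 -40.5  71.3] 0.65
guard_fin [-79.6   0.9  58.2]
tab_post [-82.1  -0.2  55.2]
scene guard_fin [632.4 -44.   73.2] 0.68
scene tab_post [ 473.9 -113.5  150.8] 0.86
guard_fin [-78.   -0.3  55. ]
tab_post [  54.7 -135.1   68.5]
top guard_fin [630.5 -42.4  73.9] 0.64
top tab_post [ 474.4 -113.4  153.9] 0.82
guard_fin [-78.5  -2.5  56.2]
tab_post [  56.  -134.7   71.3]
tcp [641.5  -7.1 132.2] -> [552.8 -71.5 187.9] shift [-0.1774 -0.1286  0.1114] turn [-0.1306 -0.4801 -0.8669] rows>= 12.6
tcp [641.5  -7.1 132.2] -> [482.8 -92.6 186.9] shift [-0.3172 -0.1708  0.1095] turn [-0.1306 -0.4801 -0.8669] rows>= 12.6
[-0.13982371 -0.04219279 -0.001918  ]
```

>>> send_rows --motion '[[[-0.0127,-0.0092,0.016],[-0.0093,-0.0343,-0.0619],0.5],[[-0.0127,-0.0092,0.016],[-0.0093,-0.0343,-0.0619],0.5],[[-0.0127,-0.0092,0.016],[-0.0093,-0.0343,-0.0619],0.5],[[-0.0127,-0.0092,0.016],[-0.0093,-0.0343,-0.0619],0.5],[[-0.0127,-0.0092,0.012],[-0.0093,-0.0343,-0.0619],0.5],[[-0.0127,-0.0092,0.012],[-0.0093,-0.0343,-0.0619],0.5],[[-0.0127,-0.0092,0.012],[-0.0093,-0.0343,-0.0619],0.5],[[-0.0127,-0.0092,0.011],[-0.0093,-0.0343,-0.0619],0.5]]'

```text
time: 28.75
tool_pos: [590.6, -43.9, 188.4]
ee_rot: [[0.898, 0.42, -0.129], [0.314, -0.819, -0.48], [-0.307, 0.391, -0.868]]
contact_force: [0.1, -0.8, 0.0]
finger_gap: 43.9
finger_force: 0.0
```

>>> send_rows --motion '[[[-0.0127,-0.0092,0],[-0.0093,-0.0343,-0.0619],0.5],[[-0.0127,-0.0092,0],[-0.0093,-0.0343,-0.0619],0.5],[[-0.0127,-0.0092,0],[-0.0093,-0.0343,-0.0619],0.5],[[-0.0127,-0.0092,0],[-0.0093,-0.0343,-0.0619],0.5],[[-0.0127,-0.0092,0],[-0.0093,-0.0343,-0.0619],0.5],[[-0.0127,-0.0092,0],[-0.0093,-0.0343,-0.0619],0.5],[[0,0,0],[0,0,0],0.5]]'

```text
time: 29.33
tool_pos: [551.7, -71.9, 188.2]
ee_rot: [[0.964, -0.231, -0.13], [-0.265, -0.836, -0.481], [0.003, 0.499, -0.867]]
contact_force: [0.2, 0.2, -1.1]
finger_gap: 43.6
finger_force: 0.0
```

>>> send_rows --motion '[[[-0.035,-0.0105,-0.0005],[0,0,0],0.5],[[-0.035,-0.0105,-0.0005],[0,0,0],0.5],[[-0.035,-0.0105,-0.0005],[0,0,0],0.5],[[-0.035,-0.0105,-0.0005],[0,0,0],0.5],[[0,0,0],[0,0,0],0.5]]'

```text
time: 29.75
tool_pos: [480.3, -93.0, 187.3]
ee_rot: [[0.966, -0.222, -0.13], [-0.257, -0.838, -0.481], [-0.002, 0.498, -0.867]]
contact_force: [-0.3, -0.6, -0.3]
finger_gap: 43.9
finger_force: 0.0
```

```bash
python3 - <<'E'
from h import *
R=toolR([0,0,-1],[1,0,0])
s=ctrl.read_state();print(s["time"],s["contact_force"])
for c in("wrist","top","wrist"):
    f,o=find(c,["guard_fin","tab_post"])
    for n,p in o.items(): print(n,toF(p).round(1))
cv2.imwrite("pics/w6.png",f["pixels"][...,::-1])
go(W(53.7,-133,68),R)
E
```

```text
29.75 [-0.25186998 -0.61806646 -0.2562205 ]
wrist guard_fin [634.1 -38.3  71.8] 0.92
wrist tab_post [ 476.6 -110.3  151.3] 0.85
guard_fin [-83.9  -0.1  56.8]
tab_post [  51.7 -133.4   70.8]
top guard_fin [630.  -41.6  72.5] 0.87
top tab_post [ 477.5 -111.7  150.8] 0.56
guard_fin [-79.8  -3.2  55.3]
tab_post [  52.3 -132.1   69.9]
wrist guard_fin [629.  -42.5  68. ] 0.57
wrist tab_post [ 474.6 -114.6  149.3] 0.67
guard_fin [-81.1  -3.9  50.8]
tab_post [  54.7 -134.2   66.8]
tcp [483.5 -91.7 187.3] -> [ 473.7 -122.6  133.4] shift [-0.0195 -0.0618 -0.1078] turn [ 0.0011  0.0003 -0.0009] rows>= 1.5
```

View pics/w6.png

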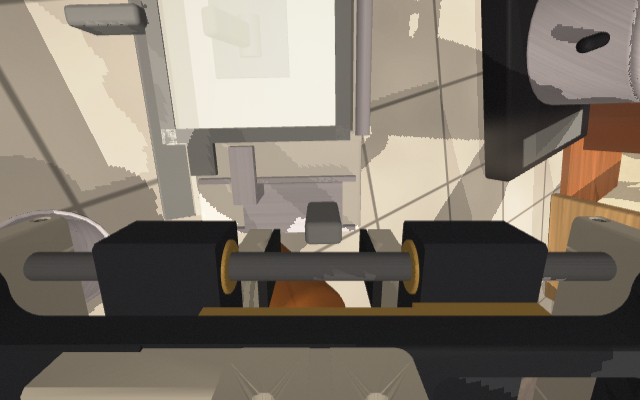

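The guard is shut, with its ear at (203,157) and the tongue at (243,172). The post at (322,222) is centred between the fingers.

>>> send_rows --motion '[[[-0.0045,-0.0155,-0.027],[0,0,0],0.5],[[-0.0045,-0.0155,-0.027],[0,0,0],0.5],[[-0.0045,-0.0155,-0.027],[0,0,0],0.5],[[-0.0045,-0.0155,-0.027],[0,0,0],0.5],[[0,0,0],[0,0,0],0.5],[[0,0,0],[0,0,0],0.2],[[0,0,0],[0,0,0],0.1],[[0,0,0],[0,0,0],0.1]]' --grip_force 20

```text
time: 30.87
tool_pos: [475.0, -122.3, 134.3]
ee_rot: [[0.966, -0.226, -0.127], [-0.259, -0.838, -0.481], [0.003, 0.497, -0.868]]
contact_force: [-0.7, 0.7, 0.2]
finger_gap: 29.3
finger_force: 0.0
```

>>> send_rows --motion '[[[0,0,0],[0,0,0],0.1],[[0,0,0],[0,0,0],0.1],[[0,0,0],[0,0,0],0.1]]'

```text
time: 31.12
tool_pos: [474.9, -122.4, 134.2]
ee_rot: [[0.966, -0.225, -0.126], [-0.258, -0.838, -0.481], [0.003, 0.497, -0.868]]
contact_force: [-0.2, 1.7, 4.0]
finger_gap: 23.9
finger_force: 20.0
```

>>> send_rows --motion '[[[0.0027,0.01,-0.006],[0,0,0],0.1],[[0.0027,0.01,-0.006],[0,0,0],0.1],[[0.0027,0.01,-0.006],[0,0,0],0.1],[[0.0027,0.01,-0.006],[0,0,0],0.1],[[0.0027,0.01,-0.006],[0,0,0],0.1],[[0,0,0],[0,0,0],0.1],[[0,0,0],[0,0,0],0.1]]'

```text
time: 31.7
tool_pos: [480.6, -98.4, 119.9]
ee_rot: [[0.966, -0.225, -0.129], [-0.259, -0.836, -0.484], [0.001, 0.501, -0.865]]
contact_force: [-3.6, -1.4, 14.1]
finger_gap: 24.0
finger_force: 20.0
```

```bash
python3 - <<'E'
from h import *
s=ctrl.read_state(); g=np.array(s["tool_pos"])-19*np.array(s["ee_rot"])[:,2]; gf=toF(g); print(gf.round(1),s["finger_gap"],(B.T@np.array(s["contact_force"])).round(1))
E
```

```text
[  25.1 -132.7   68.8] 23.980795633585018 [ 9.  -3.1 11.1]
```

>>> send_rows --motion '[[[0,0,0],[0,0,0],0.4],[[0,0,0],[0,0,0],0.5],[[0,0,0],[0,0,0],0.5],[[0,0,0],[0,0,0],0.5],[[0.005,0.017,0.03],[0,0,0],0.5],[[0.005,0.017,0.03],[0,0,0],0.5],[[0.005,0.017,0.03],[0,0,0],0.5],[[0.005,0.017,0.03],[0,0,0],0.5]]'

```text
time: 32.37
tool_pos: [490.8, -63.4, 178.9]
ee_rot: [[0.966, -0.226, -0.129], [-0.26, -0.837, -0.481], [0.001, 0.498, -0.867]]
contact_force: [-0.7, 0.3, -0.5]
finger_gap: 44.0
finger_force: 0.0
```

>>> send_rows --motion '[[[0.005,0.035,0.03],[0,0,0],0.5],[[0.005,0.035,0.03],[0,0,0],0.5],[[0.005,0.035,0.03],[0,0,0],0.5],[[0,0,0],[0,0,0],0.5],[[0,0,0],[0,0,0],0.5]]'

```text
time: 32.78
tool_pos: [498.8, -10.4, 223.6]
ee_rot: [[0.966, -0.225, -0.127], [-0.258, -0.838, -0.48], [0.002, 0.497, -0.868]]
contact_force: [-0.6, -0.0, -0.6]
finger_gap: 43.9
finger_force: 0.0
```

```bash
python3 - <<'E'
from h import *
for c in("scene","top","wrist"):
    f,o=find(c,["guard_fin","tab_post","toggle_grip","oilbottle_mid","katori_mid","jar_mid"])
    for n in("guard_fin","tab_post","toggle_grip"):
        if n in o: print(n,toF(o[n]).round(1))
cv2.imwrite("pics/w7.png",f["pixels"][...,::-1])
s=ctrl.read_state();print(s["time"],s["contact_force"])
E
```

```text
scene guard_fin [628.3 -45.4  72.6] 0.97
scene tab_post [484.3 -87.1 135.8] 0.64
scene oilbottle_mid [390.  -89.  110.9] 0.64
scene katori_mid [488.3  60.8  19.7] 0.92
scene jar_mid [ 784.6 -136.7   58.3] 0.74
guard_fin [-76.2  -3.9  53.3]
tab_post [  22.7 -132.    69.4]
top guard_fin [633.8 -43.5  73.4] 0.86
top tab_post [484.  -85.7 136.3] 0.39
top oilbottle_mid [386.2 -87.3 109.9] 0.82
top katori_mid [488.2  63.3  24.3] 0.8
top jar_mid [ 780.2 -135.4   58.2] 0.58
guard_fin [-78.7   0.9  55.7]
tab_post [  21.8 -132.7   70.6]
wrist guard_fin [630.3 -39.4  70.9] 0.6
wrist tab_post [481.  -88.5 133.7] 0.89
wrist oilbottle_mid [383.8 -91.5 104.6] 0.82
wrist katori_mid [490.5  58.9  20. ] 0.57
guard_fin [-82.5  -3.5  54.9]
tab_post [  23.6 -134.9   66.5]
33.8333 [ 0.15462784 -0.08707889  0.51959332]
```

View pics/w7.png

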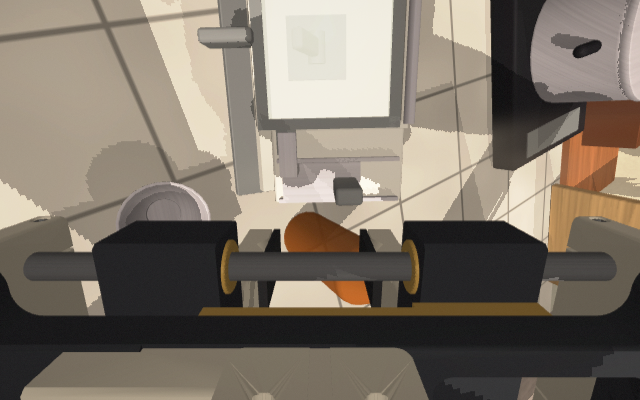

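The guard is shut at (330,60) and the tongue covers the ear at (288,150). The post at (347,190) is back at its locked position, and the paddle seen through the flap leans to the front.

```bash
python3 -c "
from station import ctrl
print(ctrl.finish_job())"
```

```text
the job is handed in; nothing more can be done
None
```

The mixer is switched on and the job handed in at about 34 s; no verdict came back, but by my last checks the paddle was on, the guard shut, the tab back at its locked position, and the bottle, jar and katori were within a few mm of their starting positions (I did not re-measure the items on the tray).

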